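# Put the ground parallel back in its case and close it

## Task

Put the ground steel parallel that is standing on the bench back into the empty slot of its blue case: stand it on edge along the slot and lower it right to the bottom before you let go, do not drop it in. Then swing the lid over without slamming it and press it down until the two halves of the case meet edge to edge. Leave the other parallels in their slots and the bearing, cartons and oil bottle where they are.

Things in the scene. Friction and masses are not known exactly. Their poses are not given: they have to be found in the camera images.
- parallel: the loose ground parallel: flat bright steel bar, 125 long (its y) x 10 thick (its x) x 48 high (its z), about 0.47 kg, two small dark holes through its broad faces. It stands on its 10 mm wide long edge on the bench and topples easily if knocked. Origin at the middle of the bar, 24 above its lower edge. Either end of it may go to either end of the slot.
- case: blue plastic clamshell case, held fast on the bench. Base shell 132 deep (its x: -x front, +x hinge side) x 146 long (its y) x 26 high, walls 4, floor 5; origin at the centre of its underside. Inside, a black comb at each end (|y| 43.5 to 68.5), tops up to 25 above the bench, with four slots along y, centred at x = -42 (front, empty), -16, 10 and 36; the middle between the combs is open.
- empty_slot (a point): middle of the empty front slot on the case's inner floor, 5 above the bench; axes as the case. The slot is 12.4 wide, widens above 18 over the bench in V lead-ins to 26 at 25, and is 138 long. The parallel is home with its origin 24 above this point: its top is then 53 above the bench (27 above the base's rim). The next stored parallel's top is 30 above the bench.
- lid (a joint): lid hinge angle, rad: 0 = closed, rims of both halves meeting; grows as it opens, stop at 1.95 (starts 1.5 to 1.9, standing open). Stiff hinge: the lid stays where it is left; 2 to 5 N at its front edge moves it. The lid is a blue shell 132 x 146, 36 high, top and walls 4 thick, 0.25 kg, open below; two black snap latches 22 wide hang from its front and need no action.
- lid_hinge (a point): middle of the hinge line, at the top of the base's back wall: 66 behind the case's centre (+x), 26 above the bench; the hinge line runs along the case's y. Axes as the case.
- lid_front (a point): on the lid, middle of its front top edge (outer face of the lid's top): 132 from the hinge line and, when closed, 36 above it (62 above the bench). With the lid standing open this is its upper edge on the side away from the robot, 139 to 161 above the bench.
- stored_1: parallel stored in the slot at x = -16 of the case, 125 x 10 x 25 high, origin at its middle, axes as the loose one
- stored_2: parallel stored in the slot at x = 10, 125 x 10 x 21 high, origin at its middle
- stored_3: parallel stored in the slot at x = 36, 125 x 10 x 18 high, origin at its middle
- bearing: bystander: ball bearing lying flat, 62 diameter x 16 high, origin at the centre of its underside
- red_carton: bystander: flat red carton 72 x 72 x 24, origin under its centre
- yellow_carton: bystander: flat yellow carton 90 x 90 x 30, origin under its centre
- oil: bystander: small white oil bottle, 48 diameter x 115 high, red cap, origin under its centre
Things that resemble listed ones, but are neither listed nor needed, are in the scene too. Leave any orange or purple look-alike of the parallel alone.

How it is judged:
On the way, in this order (a step that is already met when the one before it is completed fails the run):
1. the parallel is lowered by the gripper to within 4 mm of the bottom of the empty slot, still held, the lid open (x of parallel in the frame of empty_slot between -0.0035 and 0.0035 m and y of parallel in the frame of empty_slot between -0.009 and 0.009 m and angle between the y axis of parallel and the y axis of case, either way round below 0.06 rad and angle between the z axis of parallel and the z axis of case, either way round below 0.09 rad and z of parallel in the frame of empty_slot below 0.028 m and contact force between the fingers and parallel above 1 N and value of joint lid above 0.8 rad), for 0.1 s.
2. the lid is closed (value of joint lid below 0.02 rad), for 0.2 s.
At the end, for the whole second after the job is handed in: The parallel stands in the empty slot, down within 2.5 mm, 3.5 mm across and 9 mm along; the stored parallels are still in their slots (moved under 12 mm); the lid is closed edge to edge (under 0.02 rad, 3 mm at the front); all at rest (x of parallel in the frame of empty_slot between -0.0035 and 0.0035 m and y of parallel in the frame of empty_slot between -0.009 and 0.009 m and angle between the y axis of parallel and the y axis of case, either way round below 0.06 rad and angle between the z axis of parallel and the z axis of case, either way round below 0.09 rad and z of parallel in the frame of empty_slot below 0.0265 m and distance of each of stored_1, stored_2, stored_3 from where it was at the start of the episode below 0.012 m and value of joint lid below 0.02 rad and linear speed of parallel below 0.02 m/s and velocity of joint lid between -0.05 and 0.05 rad/s); the robot touches nothing.
It fails at once if the lid is slammed (closes faster than 2.5 rad/s) (velocity of joint lid below -2.5 rad/s).
It fails at once if a bystander is moved more than 20 mm (distance of any of bearing, red_carton, yellow_carton, oil from where it was at the start of the episode above 0.02 m).
It fails at once if the oil bottle is knocked over (angle between oil's own z axis and vertical above 0.5 rad).
It fails at once if a stored parallel is taken out of its slot (distance of any of stored_1, stored_2, stored_3 from where it was at the start of the episode above 0.03 m).
It also fails if it takes over 51 s, if anything falls off the work surface, if the arm or the gripper's body presses on something with over 40 N, if the wrist force passes 120 N, or if a joint passes its speed limit or range.

## Robot

A 6-joint arm with a two-finger parallel gripper is mounted at the origin on the work surface. World frame = base frame: x ahead of the robot, y to its left, z up, the work surface at z = 0. Lengths are in m, angles in rad, forces in N, time in s.
With the tool pointing down it reaches from about 0.275 to 0.85 m from the base axis. Payload 19 kg.
Tool frame: the origin (TCP) lies between the finger pads; the fingertips stand 14 mm ahead of it and the grasp point (between the pads) lies 5 mm behind it; x points along the fingers, y is the direction in which the jaws open and shut, and the axes are right-handed (so a half turn about x gives the same grasp; the last joint's range is limited). The gripper opens to 85 mm and grips with 20 to 120 N. Pads are 22 mm wide; open, the fingers measure 114 mm over their backs; the gripper's body (76 mm by 85 mm) begins 54 mm behind the grasp point. The pads swing forward as they close: fully open they stand 13 mm farther back than shut.
Start: joints at [-1.28, 0.15, 1.437, -0, 1.554, -0.134], TCP at [0.237, -0.524, 0.245] pointing down, gripper open.
Joint ranges: [-2.8, 2.8], [-0.68, 2.1], [0.12, 2.68], [-1.39, 4.53], [0.16, 2.79], [-2.81, 2.81]. Speed limits (rad/s): [1.89, 1.89, 2.22, 3.01, 3.01, 3.01].

## Interface

Orientations are given as [roll, pitch, yaw] about the fixed x, y, z axes, in that order (R = Rz(yaw) Ry(pitch) Rx(roll)).
In Python, from station import manip gives the robot as it stands.
- The arm moves only by the tool step_arm, never from a script. Its argument "moves" is a list of rows, each a list of 3 entries, a list of its own where there are three numbers: the shift along the world's x, y, z in m, then the turn, a rotation vector about the world's x, y, z in degrees, then the finger opening in m, from 0 to 0.0854. In form: [[[dx, dy, dz], [ax, ay, az], jaw], ...]. A call has 1 to 10 rows; each row shifts and turns the commanded pose from where the row before left it; what a row does not reach is not made up. A row lasts 1/8 s, in which the tool goes at most 62.5 mm and 10.7 degrees, less where a joint would pass 70% of its speed; a pose out of reach is approached as far as the arm can. A call is refused whole if a number of a shift passes 0.0625 or a number of a turn 10.7, either way. A call with a gripper value outside its range is refused whole. The fingers move at their own pace and stop on an object; "force" is the grip in N (left out, the last holds). Time passes only in rows, so rows that do not move let the fingers close. It gives the time, the measured TCP pose, the force and the opening at its end, in the units of the state.
- manip.sense(): the state, without advancing time (a new reading comes with each control period).
- manip.camera(name): name is "scene" or "side" or "wrist"; returns (picture, depth): 400x640x3 uint8, red, green, blue; 400x640 float32, m along the optical axis (not along the pixel's ray), 0 where there is no reading.
- manip.calibration(name): a dict with "fx", "fy", "cx", "cy" (pixels), "eye" and "attitude" of the camera in the world; the wrist camera has in their place "mount" (4x4, takes a point from camera to tool coordinates, whose origin is the TCP and whose axes are the tool frame's). Camera axes: x right, y up, looking along -z (the intrinsics and any distortion apply to the point x, -y, -z); pixel columns grow to the right and rows downward; lengths in m; the calibration is good to about 2 mm. The wrist camera is an equidistant fisheye: a pixel r from the principal point sees the ray r / f radians off the axis. A picture is of the moment at which its call begins: read the wrist's pose just before it. calibration takes no time and is no camera call.
- manip.sign_off(): hands the job in, once; it reports no verdict.
The state is a dict: "clock": time; "qpos": joint angles; "joint_velocities": joint speeds; "tau": joint torques, N m; "ee_pos": TCP position; "tool_rot": TCP orientation; "ft_force": force on the tool from outside, world axes, zero at the start; "wrist_torque": the same for the moment, N m; "width": opening from 0.0 (shut) to 1.0 (fully open).
Only numpy, scipy, OpenCV 4.12 (cv2) and the standard library are available. Lean on these libraries where they do the work, as an engineer would, in place of code of your own. Each camera call takes 0.05 s, during which the arm holds its last target. There are 200 camera calls.

## Working session

There is one attempt and no reset: what is moved stays moved. The work goes in short steps, Python scripts to look and compute and a tool call to move; the robot and the scene stay as the last step left them, time stands still between calls to the robot, and variables do not carry over. Pictures are saved under pics/ and viewed, about 8 in all and at most 12, crops included, and the job is handed in when it is done.

Besides the shell and the picture viewer there is one more tool, called after "Call:" as name(argument=value, ...), one argument or row to a line, values as JSON. step_arm: Moves the arm, as the interface text tells. Its arguments: {"type":"object","properties":{"moves":{"type":"array","items":{"type":"array"}},"force":{"type":"number"}},"required":["moves"]}

```bash
mkdir -p pics; cat > h.py <<'E'
import numpy as np, cv2
from station import manip
from scipy.spatial.transform import Rotation as Ro
def snap(n,f):
    im,d=manip.camera(n); cv2.imwrite('pics/'+f+'.png',im[:,:,::-1]); np.save('pics/'+f+'.npy',d); return im,d
def cal(n): return manip.calibration(n)
def att(c):
    a=np.array(c['attitude'],float)
    if a.shape==(3,3): return a
    if a.size==3: return Ro.from_euler('xyz',a).as_matrix()
    raise ValueError(a)
def cloud(n,d):
    c=cal(n);v,u=np.mgrid[0:d.shape[0],0:d.shape[1]]
    p=np.stack([(u-c['cx'])/c['fx']*d,-(v-c['cy'])/c['fy']*d,-d],-1)
    return p@att(c).T+np.array(c['eye'])
def pix_at_z(n,u,v,z):
    c=cal(n);r=att(c)@np.array([(u-c['cx'])/c['fx'],-(v-c['cy'])/c['fy'],-1]);e=np.array(c['eye']);return e+r*(z-e[2])/r[2]
E
python3 - <<'E'
from h import *
for n in('scene','side','wrist'): print(n,cal(n))
print(manip.sense())
a,_=snap('scene','s0');b,_=snap('side','d0')
E
```

```text
scene {'fx': 463.9451102545612, 'fy': 463.9451102545612, 'cx': 315.62235841535465, 'cy': 205.45246002808796, 'eye': array([1.29396162, 0.40512391, 1.07412407]), 'attitude': array([0.73656729, 0.00514514, 2.06602275])}
side {'fx': 362.26268512902413, 'fy': 362.26268512902413, 'cx': 326.5757335207829, 'cy': 199.35202392773087, 'eye': array([-0.02098181,  0.5283499 ,  0.9529833 ]), 'attitude': array([ 7.28432892e-01,  6.60829677e-05, -2.38998899e+00])}
wrist {'fx': 309.70691628693146, 'fy': 309.70691628693146, 'cx': 322.7005251096628, 'cy': 196.7405334959559, 'mount': array([[ 4.70159669e-04,  3.04529997e-01, -9.52502630e-01,
        -1.29042374e-01],
       [ 9.99999862e-01,  8.14424770e-05,  5.19642955e-04,
        -5.61362393e-04],
       [ 2.35821041e-04, -9.52502742e-01, -3.04529917e-01,
        -7.79879068e-02],
       [ 0.00000000e+00,  0.00000000e+00,  0.00000000e+00,
         1.00000000e+00]])}
{'clock': 0.0, 'qpos': array([-1.27998555e+00,  1.51000381e-01,  1.43799994e+00, -3.80805256e-05,
        1.55379215e+00, -1.33988984e-01]), 'joint_velocities': array([-0.00061834,  0.00098102, -0.00078598,  0.00203182,  0.00177283,
       -0.00246319]), 'tau': array([-6.85387240e-04, -7.13048887e+01, -5.70874786e+01,  2.86697446e-05,
        8.95218691e-03, -4.59691506e-06]), 'ee_pos': array([ 0.2368937 , -0.52369538,  0.24468273]), 'tool_rot': array([-1.67306273,  1.5695959 ,  1.89333036]), 'ft_force': array([ 0.07842949,  0.70667186, -0.3033055 ]), 'wrist_torque': array([-0.01467639,  0.01027033,  0.02073227]), 'width': 1.0021800994926664}
```

View pics/s0.png

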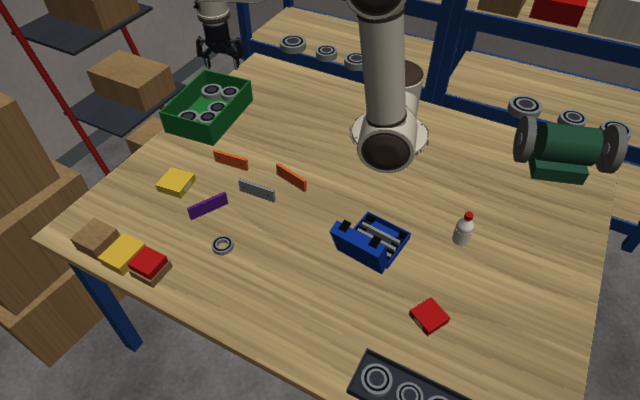

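View pics/d0.png

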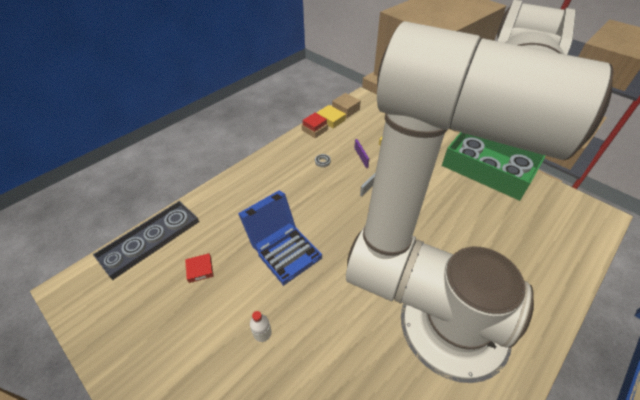

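The scene view shows the bright parallel at about (257,190), with orange bars at (231,160) and (291,177) and a purple bar at (208,205). The case is at about (370,240). In the side view the case is open at about (285,245).

```bash
python3 - <<'E'
from h import *
im=cv2.imread('pics/s0.png');P=cloud('scene',np.load('pics/s0.npy'))
# parallel
v,u=np.mgrid[0:400,0:640]
m=(abs(u-257)<25)&(abs(v-190)<18)&(P[...,2]>.008)&(P[...,2]<.07)
q=P[m];print('par n',len(q),q.min(0),q.max(0))
t=q[q[:,2]>np.percentile(q[:,2],60)];print(cv2.minAreaRect(t[:,:2].astype(np.float32)),cv2.minAreaRect(q[:,:2].astype(np.float32)))
f=(abs(P[...,2])<.006);print('table z',np.median(P[...,2][f]), [P[a,b] for a,b in((300,250),(330,500))])
# case blue
def blue(n,i,P,c,w):
    b,g,r=[i[...,k].astype(int) for k in range(3)]
    m=(b>1.6*r)&(b>60)&(abs(u-c[0])<w)&(abs(v-c[1])<w)&(P[...,2]>.01)&(P[...,2]<.2)
    q=P[m];print(n,len(q),q.min(0),q.max(0));return q
q=blue('scene',im,P,(370,240),50)
i2=cv2.imread('pics/d0.png');P2=cloud('side',np.load('pics/d0.npy'))
q2=blue('side',i2,P2,(282,238),48)
for q in(q,q2):
    t=q[(abs(q[:,2]-.026)<.004)];print('rim',len(t),cv2.minAreaRect(t[:,:2].astype(np.float32)))
    t=q[q[:,2]>.045];print('lid',cv2.minAreaRect(t[:,:2].astype(np.float32)))
a=cv2.resize(im[160:280,180:420],None,fx=3,fy=3,interpolation=cv2.INTER_CUBIC)
b=cv2.resize(i2[185:290,225:335],None,fx=3,fy=3,interpolation=cv2.INTER_CUBIC)
cv2.imwrite('pics/a.png',a);cv2.imwrite('pics/b.png',b)
cv2.imwrite('pics/ab.png',np.vstack([a[:, :720][:360],]))
c=np.zeros((600,720,3),np.uint8);c[:280]=a[:280]if 0 else cv2.resize(a,(560,280)).repeat(1,1)[:, :].copy() if 0 else 0
E
python3 - <<'E'
E
```

```text
par n 400 [ 0.37729836 -0.31240225  0.00802408] [ 0.50169908 -0.18264387  0.05166996]
((0.4899967312812805, -0.2459312230348587), (0.017076188698410988, 0.12667961418628693), 4.148682117462158) ((0.46456360816955566, -0.23025906085968018), (0.10578516870737076, 0.14577467739582062), 56.90997314453125)
table z 0.0001383079484789107 [array([ 0.81853205, -0.05448606,  0.00194811]), array([0.5942154 , 0.54533779, 0.00230142])]
scene 1065 [0.40746426 0.07216887 0.01008115] [0.63173352 0.24015794 0.15488132]
side 2263 [0.40321165 0.07353573 0.01005557] [0.62528313 0.2394333  0.15495696]
rim 176 ((0.49819162487983704, 0.15866133570671082), (0.1466425657272339, 0.17134304344654083), 82.84556579589844)
lid ((0.5897713899612427, 0.14815106987953186), (0.14685189723968506, 0.06883987784385681), 83.63159942626953)
rim 449 ((0.4982737898826599, 0.15833154320716858), (0.14475008845329285, 0.17348186671733856), 83.58000183105469)
lid ((0.5863548517227173, 0.14763779938220978), (0.14521947503089905, 0.06670335680246353), 84.10333251953125)
```

View pics/b.png

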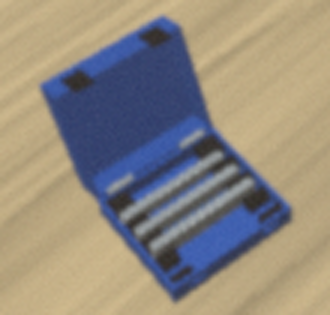

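The enlarged side crop shows the case open, with three stored bars and the empty slot at the front, between the stored bars and the lower right wall. Next I'll work out the tool yaw and the clearance to neighbouring objects.

```bash
python3 - <<'E'
from h import *
s=manip.sense();R=Ro.from_euler('xyz',s['tool_rot']).as_matrix();print(R.round(3),np.degrees(np.arctan2(R[1,1],R[0,1])))
im=cv2.imread('pics/s0.png').astype(int);P=cloud('scene',np.load('pics/s0.npy'))
b,g,r=im[...,0],im[...,1],im[...,2]
v,u=np.mgrid[0:400,0:640]
w=(u>170)&(u<320)&(v>140)&(v<230)&(P[...,2]>.012)&(P[...,2]<.06)
for n,m in(('orange',(r>2.5*b)&(r>1.7*g)),('purple',(b>1.6*g)&(r>1.3*g)),('grey',(abs(r-b)<35))):
    k,l,st,c=cv2.connectedComponentsWithStats((m&w).astype(np.uint8))
    for i in range(1,k):
        if st[i,4]>40: q=P[l==i];print(n,st[i],q.min(0).round(3),q.max(0).round(3),cv2.minAreaRect(q[q[:,2]>.043][:,:2].astype(np.float32)))
E
```

```text
[[-0.     0.412 -0.911]
 [ 0.001 -0.911 -0.412]
 [-1.    -0.001 -0.   ]] -65.66215999348387
orange [213 150  35  18 314] [ 0.402 -0.465  0.012] [ 0.425 -0.341  0.052] ((0.4134790301322937, -0.4030856490135193), (0.015155906789004803, 0.12407153099775314), 4.987895965576172)
orange [276 164  30  26 295] [ 0.371 -0.242  0.012] [ 0.411 -0.12   0.054] ((0.3886343538761139, -0.1807127743959427), (0.12408547103404999, 0.014369571581482887), 75.4825668334961)
purple [187 192  41  26 410] [ 0.56  -0.375  0.012] [ 0.671 -0.309  0.053] ((0.6154588460922241, -0.34358468651771545), (0.015024639666080475, 0.12056796252727509), 62.2824592590332)
grey [238 179  37  22 356] [ 0.478 -0.312  0.012] [ 0.502 -0.183  0.052] ((0.490125447511673, -0.24770569801330566), (0.017076188698410988, 0.12312135100364685), 4.148682117462158)
grey [187 192  41  26 435] [ 0.56  -0.38   0.012] [ 0.674 -0.309  0.054] ((0.6161590814590454, -0.3450556993484497), (0.01697775349020958, 0.12317608296871185), 62.282466888427734)
```

Call:
step_arm(
  moves=[
    [[0.0315, 0.0345, 0], [0, 0, 8.7], 0.06],
    [[0.0315, 0.0345, 0], [0, 0, 8.7], 0.06],
    [[0.0315, 0.0345, 0], [0, 0, 8.7], 0.06],
    [[0.0315, 0.0345, 0], [0, 0, 8.7], 0.06],
    [[0.0315, 0.0345, 0], [0, 0, 8.7], 0.06],
    [[0.0315, 0.0345, -0.015], [0, 0, 8.7], 0.06],
    [[0.0315, 0.0345, -0.015], [0, 0, 8.7], 0.06],
    [[0.0315, 0.035, -0.015], [0, 0, 8.7], 0.06],
    [[0, 0, 0], [0, 0, 0], 0.06],
    [[0, 0, 0], [0, 0, 0], 0.06],
  ],
)

```text
clock: 1.35
ee_pos: [0.4888, -0.2475, 0.2002]
tool_rot: [-1.589, 1.57, -3.092]
ft_force: [-0.6, -0.2, -0.6]
width: 0.709
```

```bash
cat >> h.py <<'E'
def wcloud(f):
    c=cal('wrist');s=manip.sense();R=Ro.from_euler('xyz',s['tool_rot']).as_matrix();e=np.array(s['ee_pos'])
    im,d=snap('wrist',f);np.savez('pics/'+f+'_p',R=R,e=e)
    v,u=np.mgrid[0:400,0:640];x=(u-c['cx'])/c['fx'];y=(v-c['cy'])/c['fy'];t=np.hypot(x,y);k=np.tan(t)/np.maximum(t,1e-9)
    p=np.stack([x*k*d,-y*k*d,-d],-1);M=np.array(c['mount']);p=p@M[:3,:3].T+M[:3,3]
    P=p@R.T+e;P[(d<=0)|(t>1.4)]=np.nan;return im,P
E
python3 - <<'E'
from h import *
im,P=wcloud('w1');s=manip.sense();R=Ro.from_euler('xyz',s['tool_rot']).as_matrix()
print(s['ee_pos'],R.round(3),np.degrees(np.arctan2(R[1,1],R[0,1])),s['width'])
m=(P[...,2]>.03)&(P[...,2]<.06)&(abs(P[...,0]-.489)<.04)&(abs(P[...,1]+.2475)<.09)
q=P[m];print(len(q),q.min(0),q.max(0))
for z in(.040,.045):print(cv2.minAreaRect(q[q[:,2]>z][:,:2].astype(np.float32)))
k=(abs(P[...,2])<.01);print(np.nanmedian(P[...,2][k]))
E
```

```text
[ 0.48863797 -0.24794764  0.20048091] [[-0.     0.998  0.067]
 [-0.     0.067 -0.998]
 [-1.    -0.     0.   ]] 3.8520452122695517 0.699507524975846
1328 [ 0.47915618 -0.31274663  0.04092299] [ 0.49719729 -0.18718045  0.05048196]
((0.4880448579788208, -0.2500379979610443), (0.009505106136202812, 0.1255180388689041), 4.096871852874756)
((0.4880421757698059, -0.2500380575656891), (0.009498911909759045, 0.12551842629909515), 4.1022868156433105)
0.00042677674561641954
```

View pics/w1.png

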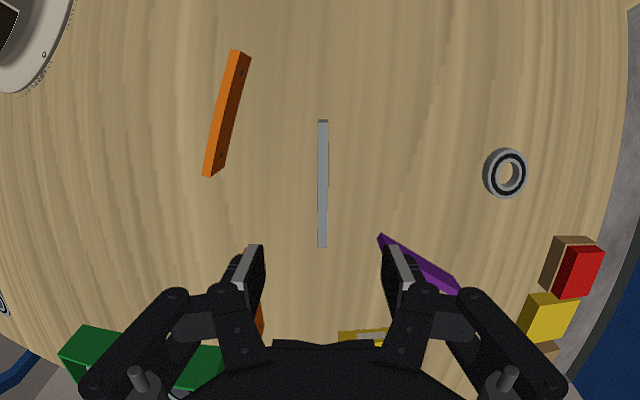

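The wrist view shows the bar at columns 317–328, rows 120–247, standing clear of its neighbours. Depth puts its centre at (0.488, -0.250) with 4.1° yaw. Descending and gripping.

Call:
step_arm(
  moves=[
    [[-0.0005, -0.002, -0.04], [0, 0, 0.3], 0.06],
    [[0, 0, -0.04], [0, 0, 0], 0.05],
    [[0, 0, -0.04], [0, 0, 0], 0.04],
    [[0, 0, -0.03], [0, 0, 0], 0.03],
    [[0, 0, -0.011], [0, 0, 0], 0.025],
    [[0, 0, 0], [0, 0, 0], 0.015],
    [[0, 0, 0], [0, 0, 0], 0.0],
    [[0, 0, 0], [0, 0, 0], 0.0],
    [[0, 0, 0], [0, 0, 0], 0.0],
    [[0, 0, 0], [0, 0, 0], 0.0],
  ],
  force=80,
)

```text
clock: 2.65
ee_pos: [0.4889, -0.2499, 0.0404]
tool_rot: [0.632, 1.569, -0.865]
ft_force: [-2.5, -1.3, 8.1]
width: 0.097
```

Call:
step_arm(
  moves=[
    [[0, 0, 0.04], [0, 0, 0], 0.0],
    [[0, 0, 0.05], [0, 0, 0], 0.0],
    [[-0.006, 0.045, 0.045], [0, 0, -2], 0.0],
    [[-0.01, 0.055, 0.0], [0, 0, -2], 0.0],
    [[-0.01, 0.055, 0], [0, 0, -2], 0.0],
    [[-0.01, 0.055, 0], [0, 0, -2], 0.0],
    [[-0.01, 0.055, 0], [0, 0, -2], 0.0],
    [[-0.006, 0.045, 0], [0, 0, -0.5], 0.0],
    [[0, 0.02, 0], [0, 0, 0], 0.0],
    [[0, 0, 0], [0, 0, 0], 0.0],
  ],
)

```text
clock: 3.9
ee_pos: [0.4362, 0.0809, 0.1734]
tool_rot: [-3.129, 1.571, 1.477]
ft_force: [0.5, -0.7, -6.3]
width: 0.096
```

```bash
python3 - <<'E'
from h import *
im,P=wcloud('w2');s=manip.sense();R=Ro.from_euler('xyz',s['tool_rot']).as_matrix()
print(s['ee_pos'],np.degrees(np.arctan2(R[1,1],R[0,1])),s['width'],s['ft_force'])
b=im.astype(int);blue=(b[...,2]>1.6*b[...,0])&(b[...,2]>50)
near=(abs(P[...,0]-.5)<.13)&(abs(P[...,1]-.16)<.12)
m=blue&near&(abs(P[...,2]-.026)<.003)&(P[...,0]<.56);q=P[m]
print(len(q),cv2.minAreaRect(q[:,:2].astype(np.float32)),np.median(q[:,2]))
# in approx case frame
th=np.radians(-6.4);o=np.array([.4778,.1608]);A=np.array([[np.cos(th),np.sin(th)],[-np.sin(th),np.cos(th)]])
C=(P[...,:2]-o)@A.T
g=(abs(b[...,0]-b[...,2])<40)&(b.min(2)>60)&near&(abs(C[...,1])<.06)&(abs(C[...,0])<.05)&(P[...,2]>.018)&(P[...,2]<.034)
for x in(-.016,.010,.036):
    k=g&(abs(C[...,0]-x)<.011);c=C[k];print(x,k.sum(),cv2.minAreaRect(c.astype(np.float32)) if k.sum()>5 else '',np.median(P[...,2][k]))
# held bar
t=s['ee_pos'];hb=(abs(P[...,0]-t[0])<.02)&(abs(P[...,1]-t[1])<.09)&(P[...,2]>t[2]-.05)&(P[...,2]<t[2]+.02)&(b.min(2)>60)
q=P[hb];print('bar',len(q),q.min(0),q.max(0));top=q[q[:,2]>t[2]+.0];print(cv2.minAreaRect(top[:,:2].astype(np.float32)))
E
```

```text
[0.43638195 0.07998831 0.1733552 ] -6.174891328090335 0.09816914893362273 [ 0.38212737  0.28596052 -4.23465665]
3795 ((0.4913434386253357, 0.157523512840271), (0.14611712098121643, 0.15484780073165894), 82.73812866210938) 0.026460462818439057
-0.016 1569 ((-0.014370513148605824, -5.436316132545471e-05), (0.12001588195562363, 0.012708117254078388), 88.8605728149414) 0.03037322378776347
0.01 1503 ((0.012737886980175972, 5.4035335779190063e-05), (0.11997968703508377, 0.011635158210992813), 88.93019104003906) 0.02633464923456849
0.036 1401 ((0.03870087116956711, 9.362772107124329e-05), (0.11958031356334686, 0.0116116376593709), 89.58348083496094) 0.02332867598090324
bar 5350 [0.41861112 0.03717725 0.13877389] [0.45443873 0.14343797 0.19332227]
((0.4374280571937561, 0.09052741527557373), (0.10414597392082214, 0.034763988107442856), 70.28691101074219)
```

View pics/w2.png

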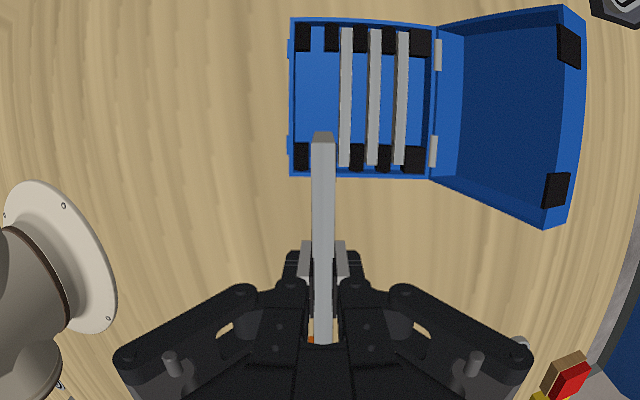

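The wrist view shows the held bar at columns 312–335 and the empty slot between combs at (302,38) and (302,157), left of three stored bars at about (345,95), (374,95) and (402,95). I'll fit those measurements more carefully.

```bash
cat > fit.py <<'E'
from h import *
def rebuild(f):
    z=np.load('pics/%s_p.npz'%f);R,e=z['R'],z['e'];d=np.load('pics/%s.npy'%f);c=cal('wrist')
    v,u=np.mgrid[0:400,0:640];x=(u-c['cx'])/c['fx'];y=(v-c['cy'])/c['fy'];t=np.hypot(x,y);k=np.tan(t)/np.maximum(t,1e-9)
    p=np.stack([x*k*d,-y*k*d,-d],-1);M=np.array(c['mount']);p=p@M[:3,:3].T+M[:3,3];P=p@R.T+e;P[(d<=0)|(t>1.4)]=np.nan
    return cv2.imread('pics/%s.png'%f)[...,::-1].astype(int),P,p,R,e
if __name__=='__main__':
    import sys
    b,P,p,R,e=rebuild(sys.argv[1])
    th=np.radians(-7.);o=np.array([.4778,.1608]);A=np.array([[np.cos(th),np.sin(th)],[-np.sin(th),np.cos(th)]])
    C=(P[...,:2]-o)@A.T;Z=P[...,2]
    g=(abs(b[...,0]-b[...,2])<40)&(b.min(2)>60)
    for x,h in((-.016,.030),(.010,.026),(.036,.023)):
        k=g&(abs(C[...,0]-x-.002)<.011)&(abs(C[...,1])<.07)&(abs(Z-h)<.002);c=C[k]
        r=cv2.minAreaRect(c.astype(np.float32));pts=cv2.boxPoints(r)
        co=np.polyfit(c[:,1],c[:,0],1);print(x,len(c),np.round(r[0],4),np.round(r[1],4),r[2],'slope deg',np.degrees(co[0]).round(2),'x at y0',co[1].round(4))
    blue=(b[...,2]>1.6*b[...,0])&(b[...,2]>50)
    k=blue&(abs(Z-.026)<.002)&(abs(C[...,1])<.09)&(abs(C[...,0])<.075);c=C[k]
    f=c[(c[:,0]<-.05)&(abs(c[:,1])<.06)];co=np.polyfit(f[:,1],f[:,0],1);print('front wall (-.064)',len(f),co[1],np.degrees(co[0]))
    for s,yy in((-1,-.071),(1,.071)):
        f=c[(s*c[:,1]>.06)&(abs(c[:,0])<.05)];
        if len(f)>9:
            co=np.polyfit(f[:,0],f[:,1],1);print('end wall',yy,len(f),co[1],np.degrees(co[0]))
    # held bar in tool coords: x fwd, y jaw, z
    k=(b.min(2)>90)&(abs(p[...,1])<.012)&(abs(p[...,2])<.085)&(p[...,0]>-.03)&(p[...,0]<.002)
    q=p[k];print('bar',len(q),np.nanpercentile(q,[1,50,99],axis=0).round(4))
    r=cv2.minAreaRect(q[:,1:].astype(np.float32));print(r)
    for z0 in np.arange(-.065,.066,.013):
        j=q[abs(q[:,2]-z0)<.0065]
        if len(j)>3:print(z0.round(3),len(j),np.percentile(j[:,1],[2,50,98]).round(4),np.median(j[:,0]).round(4))
E
python3 fit.py w2
```

```text
-0.016 1554 [-0.0135 -0.0016] [0.0104 0.124 ] 0.04328717663884163 slope deg -0.0 x at y0 -0.0136
0.01 1478 [ 0.0124 -0.0005] [0.0107 0.125 ] 0.10022121667861938 slope deg 0.04 x at y0 0.0123
0.036 1380 [0.0384 0.0002] [0.0109 0.1241] 0.004108226392418146 slope deg 0.12 x at y0 0.0382
front wall (-.064) 578 -0.061352396275807075 0.16701977854516015
end wall -0.071 350 -0.07233150933775727 -0.24864015747808446
end wall 0.071 496 0.0688780082521911 -0.3793618869502052
bar 5053 [[-0.0236 -0.0102 -0.0621]
 [-0.008  -0.0002 -0.0168]
 [-0.      0.0095  0.0398]]
((-5.861697718501091e-05, -0.00949161872267723), (0.10620038956403732, 0.021509848535060883), 83.50381469726562)
-0.065 292 [-0.0049 -0.0002  0.0042] -0.0078
-0.052 753 [-0.005  -0.0002  0.0042] -0.008
-0.039 723 [-0.0051 -0.0006  0.0044] -0.0079
-0.026 642 [-0.0049 -0.0002  0.0045] -0.008
-0.013 1246 [-0.0105 -0.0006  0.0099] -0.0083
-0.0 418 [-0.0043 -0.0006  0.0035] -0.008
0.013 383 [-0.0045 -0.0002  0.0042] -0.008
0.026 366 [-0.0052 -0.0004  0.0042] -0.0079
0.039 230 [-0.0049 -0.0007  0.004 ] -0.0078
```

Call:
step_arm(
  moves=[
    [[0.001, 0.04, 0], [0, 0, -0.8], 0.0],
    [[0.0013, 0.0436, 0], [0, 0, 0], 0.0],
    [[0, 0, -0.03], [0, 0, 0], 0.0],
    [[0, 0, -0.03], [0, 0, 0], 0.0],
    [[0, 0, -0.028], [0, 0, 0], 0.0],
    [[0, 0, 0], [0, 0, 0], 0.0],
    [[0, 0, 0], [0, 0, 0], 0.0],
  ],
)

```text
clock: 4.82
ee_pos: [0.4396, 0.1628, 0.0864]
tool_rot: [1.87, 1.57, 0.175]
ft_force: [1.0, -0.0, -5.1]
width: 0.096
```

```bash
python3 - <<'E'
from h import *
im,P=wcloud('w3');s=manip.sense();R=Ro.from_euler('xyz',s['tool_rot']).as_matrix()
print(s['ee_pos'],np.degrees(np.arctan2(R[1,1],R[0,1])),s['width'],s['ft_force'],R[:,0])
E
python3 fit.py w3
```

```text
[0.43965956 0.16298797 0.08659737] -7.090310170898974 0.09867846133063946 [ 0.11714246 -0.30460177 -4.80431833] [ 1.59522788e-03  3.06881665e-04 -9.99998681e-01]
-0.016 2049 [-0.0135  0.0094] [0.1043 0.0104] 89.76175689697266 slope deg -0.62 x at y0 -0.0132
0.01 2314 [0.0125 0.0017] [0.1209 0.0108] 89.78184509277344 slope deg 0.25 x at y0 0.0121
0.036 2185 [ 0.0385 -0.0002] [0.0118 0.1256] 0.008300100453197956 slope deg 0.05 x at y0 0.0381
front wall (-.064) 757 -0.06124910944433726 0.038118282179449244
end wall 0.071 1049 0.0691735444715249 -0.04909885482260499
bar 5070 [[-0.0237 -0.0102 -0.062 ]
 [-0.008  -0.0002 -0.0164]
 [-0.0002  0.0096  0.0401]]
((-6.575416773557663e-05, -0.009921979159116745), (0.1052597239613533, 0.021383464336395264), 83.53729248046875)
-0.065 284 [-0.0049 -0.0004  0.0041] -0.0076
-0.052 759 [-0.005  -0.0002  0.0042] -0.008
-0.039 713 [-0.0051 -0.0006  0.0043] -0.008
-0.026 640 [-0.0049 -0.0002  0.0045] -0.0079
-0.013 1280 [-0.0106 -0.0004  0.01  ] -0.0083
-0.0 422 [-0.0043 -0.0002  0.0035] -0.008
0.013 377 [-0.0046 -0.0002  0.0042] -0.0079
0.026 363 [-0.0052 -0.0007  0.0042] -0.0079
0.039 232 [-0.0049 -0.0002  0.004 ] -0.0079
```

View pics/w3.png

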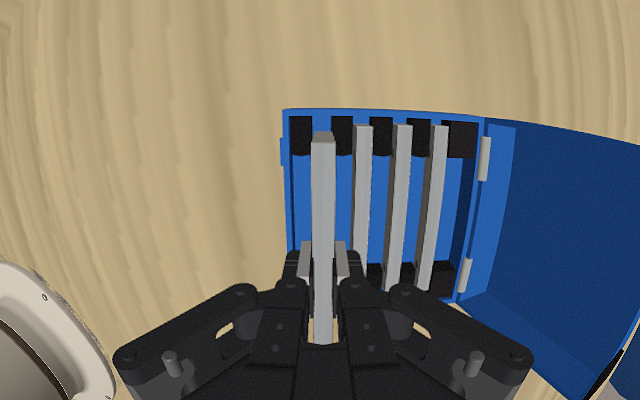

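Call:
step_arm(
  moves=[
    [[-0.001, 0.001, -0.01], [0, 0, 0], 0.0],
    [[0, 0, -0.01], [0, 0, 0], 0.0],
    [[0, 0, -0.008], [0, 0, 0], 0.0],
    [[0, 0, -0.006], [0, 0, 0], 0.0],
    [[0, 0, 0], [0, 0, 0], 0.0],
  ],
)

```text
clock: 5.5
ee_pos: [0.4377, 0.1642, 0.0508]
tool_rot: [-1.33, 1.57, -3.024]
ft_force: [-0.8, -0.4, -5.0]
width: 0.095
```

Call:
step_arm(
  moves=[
    [[0, 0, -0.003], [0, 0, 0], 0.0],
    [[0, 0, -0.002], [0, 0, 0], 0.0],
    [[0, 0, -0.001], [0, 0, 0], 0.0],
    [[0, 0, 0], [0, 0, 0], 0.0],
    [[0, 0, 0], [0, 0, 0], 0.0],
  ],
)

```text
clock: 6.12
ee_pos: [0.438, 0.1642, 0.0455]
tool_rot: [1.94, 1.571, 0.246]
ft_force: [-1.6, -1.0, 0.5]
width: 0.095
```

Call:
step_arm(
  moves=[
    [[0, 0, -0.001], [0, 0, 0], 0.0],
    [[0, 0, 0], [0, 0, 0], 0.0],
    [[0, 0, 0], [0, 0, 0], 0.0],
  ],
)

```text
clock: 6.5
ee_pos: [0.4382, 0.1642, 0.0454]
tool_rot: [1.735, 1.57, 0.041]
ft_force: [-9.4, -3.0, 20.6]
width: 0.099
```

```bash
python3 - <<'E'
from h import *
im,P=wcloud('w4');s=manip.sense();print(s['ee_pos'],s['ft_force'])
z=P[...,2];t=s['ee_pos']
m=(im.min(2)>90)&(abs(P[...,0]-t[0])<.015)&(P[...,1]>t[1]+.02)&(P[...,1]<t[1]+.07)&(z>.04)&(z<.06)
q=P[m];print(len(q),np.median(q[:,2]))
th=np.radians(-7.);o=np.array([.4801,.1588]);A=np.array([[np.cos(th),np.sin(th)],[-np.sin(th),np.cos(th)]])
c=(q[:,:2]-o)@A.T;print(np.percentile(c,[1,50,99],axis=0).round(4))
# lid angle from scene cloud
D=cloud('scene',np.load('pics/s0.npy'));b=cv2.imread('pics/s0.png').astype(int)
k=(b[...,0]>1.6*b[...,2])&(b[...,0]>50)
L=(D[...,:2]-o)@A.T
f=k&(abs(L[...,1])<.06)&(L[...,0]>.08)&(D[...,2]>.05)&(D[...,2]<.145)
print(f.sum(),[(zz,L[...,0][f&(abs(D[...,2]-zz)<.006)].max().round(4),np.median(L[...,0][f&(abs(D[...,2]-zz)<.006)]).round(4)) for zz in(.06,.08,.1,.12,.14)])
g=k&(abs(L[...,1])<.06)&(D[...,2]>.1);print('zmax',np.percentile(D[...,2][g],[50,99,100]))
E
```

```text
[0.43815433 0.16422588 0.0454126 ] [-8.95813775 -2.92399463 20.45151687]
2399 0.05335567544324178
[[-0.0473  0.0209]
 [-0.0424  0.0436]
 [-0.0378  0.0626]]Traceback (most recent call last):
  File "<stdin>", line 13, in <module>
    return umr_maximum(a, axis, None, out, keepdims, initial, where)
ValueError: zero-size array to reduction operation maximum which has no identity
```

The bar is seated: its top reads 53.4 mm (expected 53), x is -42.5 mm, and it presses on the floor with 20 N. Releasing with a small opening, then lifting.

Call:
step_arm(
  moves=[
    [[0, 0, 0.0005], [0, 0, 0], 0.014],
    [[0, 0, 0], [0, 0, 0], 0.017],
    [[0, 0, 0], [0, 0, 0], 0.017],
    [[0, 0, 0.006], [0, 0, 0], 0.017],
    [[0, 0, 0.015], [0, 0, 0], 0.017],
    [[0, 0, 0.03], [0, 0, 0], 0.017],
    [[0, 0, 0.06], [0, 0, 0], 0.0],
    [[0, 0, 0.06], [0, 0, 0], 0.0],
    [[0, 0, 0.03], [0, 0, 0], 0.0],
    [[0, 0, 0], [0, 0, 0], 0.0],
  ],
)

```text
clock: 7.8
ee_pos: [0.4385, 0.1644, 0.2491]
tool_rot: [1.897, 1.566, 0.203]
ft_force: [0.2, -0.2, -1.0]
width: 0.001
```

```bash
python3 - <<'E'
from h import *
s=manip.sense();print(s['ee_pos'],s['ft_force'],s['width'])
im,d=snap('side','d5');im2,P=wcloud('w5')
th=np.radians(-7.);o=np.array([.4801,.1588]);A=np.array([[np.cos(th),np.sin(th)],[-np.sin(th),np.cos(th)]])
C=(P[...,:2]-o)@A.T;z=P[...,2]
m=(im2.min(2)>80)&(abs(C[...,0]+.042)<.012)&(abs(C[...,1])<.07)&(z>.049)&(z<.058);print('bar',m.sum(),np.median(z[m]),cv2.minAreaRect(C[m].astype(np.float32)))
for n,D,i in(('scene',cloud('scene',np.load('pics/s0.npy')),cv2.imread('pics/s0.png')[...,::-1]),('side',cloud('side',d),im)):
    b=i.astype(int);L=(D[...,:2]-o)@A.T;Z=D[...,2]
    k=(b[...,2]>1.5*b[...,0])&(b[...,2]>40)&(abs(L[...,1])<.06)&(L[...,0]>.04)&(L[...,0]<.2)&(Z>.03)&(Z<.18)
    print(n,k.sum(),'zmax',np.percentile(Z[k],[98,100]))
    for zz in(.05,.07,.09,.11,.13,.145,.155):
        j=k&(abs(Z-zz)<.006)
        if j.sum()>3:print(zz,np.percentile(L[...,0][j],[2,50,98]).round(4))
E
```

```text
[0.43848226 0.16437035 0.24913085] [ 0.22835569 -0.18660893 -0.9537832 ] 0.0007170019961467227
bar 1082 0.05338218302261466 ((-0.04260820150375366, 0.0002453029155731201), (0.12408427894115448, 0.009909892454743385), 89.71024322509766)
scene 956 zmax [0.15210803 0.15488132]
0.05 [0.1101 0.112  0.1146]
0.07 [0.117  0.1194 0.1215]
0.09 [0.1235 0.126  0.1282]
0.11 [0.1303 0.1325 0.1354]
0.13 [0.1374 0.1399 0.1418]
0.145 [0.1103 0.1294 0.1433]
0.155 [0.1088 0.1145 0.1301]
side 1116 zmax [0.14900755 0.15713064]
0.05 [0.1037 0.1078 0.1121]
0.07 [0.1099 0.1146 0.1187]
0.09 [0.1173 0.1213 0.1253]
0.11 [0.1235 0.1277 0.1321]
0.145 [0.1065 0.122  0.1371]
0.155 [0.0969 0.1078 0.117 ]
```

View pics/w5.png

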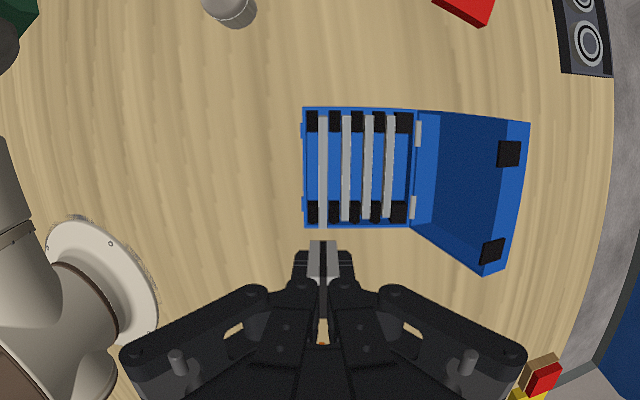

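The bar stands released in the slot: top 53.4 mm, centre (-42.6, 0.2) mm in the case frame. The wrist view shows it at column 323, rows 115–228. The lid is open about 1.90 rad, on the right at (470,190). I'll work out the arc that the lid push has to follow.

```bash
python3 - <<'E'
import numpy as np
t=np.radians(np.r_[108,np.arange(102,-1,-6),-2.]);a,b=.12,.036
x=.066-a*np.cos(t)+b*np.sin(t)+.011;z=.026+a*np.sin(t)+b*np.cos(t)+.014
w=np.array([.4801,.1588])+np.outer(x,[.9925,-.1219])
for i in range(len(t)):print(np.degrees(t[i]).round(),w[i].round(4),z[i].round(4),(np.r_[w[i]-w[i-1],z[i]-z[i-1]].round(4) if i else ''))
E
```

```text
108.0 [0.6273 0.1407] 0.143 
102.0 [0.6162 0.1421] 0.1499 [-0.0111  0.0014  0.0069]
96.0 [0.6045 0.1435] 0.1556 [-0.0117  0.0014  0.0057]
90.0 [0.5923 0.145 ] 0.16 [-0.0123  0.0015  0.0044]
84.0 [0.5796 0.1466] 0.1631 [-0.0126  0.0016  0.0031]
78.0 [0.5667 0.1482] 0.1649 [-0.0129  0.0016  0.0018]
72.0 [0.5537 0.1498] 0.1653 [-0.013   0.0016  0.0004]
66.0 [0.5407 0.1514] 0.1643 [-0.013   0.0016 -0.001 ]
60.0 [0.5279 0.1529] 0.1619 [-0.0128  0.0016 -0.0023]
54.0 [0.5154 0.1545] 0.1582 [-0.0125  0.0015 -0.0037]
48.0 [0.5034 0.1559] 0.1533 [-0.012   0.0015 -0.005 ]
42.0 [0.4919 0.1573] 0.147 [-0.0115  0.0014 -0.0062]
36.0 [0.4812 0.1587] 0.1397 [-0.0108  0.0013 -0.0074]
30.0 [0.4712 0.1599] 0.1312 [-0.0099  0.0012 -0.0085]
24.0 [0.4623 0.161 ] 0.1217 [-0.009   0.0011 -0.0095]
18.0 [0.4543 0.162 ] 0.1113 [-0.008   0.001  -0.0104]
12.0 [0.4475 0.1628] 0.1002 [-0.0068  0.0008 -0.0112]
6.0 [0.4418 0.1635] 0.0883 [-0.0056  0.0007 -0.0118]
0.0 [0.4374 0.164 ] 0.076 [-0.0044  0.0005 -0.0123]
-2.0 [0.4362 0.1642] 0.0718 [-0.0012  0.0001 -0.0042]
```

Call:
step_arm(
  moves=[
    [[0.024, -0.003, 0.01], [0, 0, -10], 0],
    [[0.024, -0.003, 0], [0, 0, -10], 0],
    [[0.024, -0.003, 0], [0, 0, -10], 0],
    [[0.024, -0.003, 0], [0, 0, -10], 0],
    [[0.024, -0.003, 0], [0, 0, -10], 0],
    [[0.024, -0.003, 0], [0, 0, -10], 0],
    [[0.024, -0.003, 0], [0, 0, -10], 0],
    [[0.024, -0.003, 0], [0, 0, -10], 0],
    [[0.023, -0.003, 0], [0, 0, -10], 0],
    [[0, 0, 0], [0, 0, 0], 0],
  ],
)

```text
clock: 9.15
ee_pos: [0.6534, 0.1368, 0.2538]
tool_rot: [0.202, 1.568, -3.065]
ft_force: [0.3, 0.4, -0.6]
width: -0.0
```

Call:
step_arm(
  moves=[
    [[0, 0.001, -0.035], [0, 0, 0], 0],
    [[0, 0.001, -0.04], [0, 0, 0], 0],
    [[0, 0, -0.036], [0, 0, 0], 0],
    [[0, 0, 0], [0, 0, 0], 0],
    [[-0.01, 0.001, 0], [0, 0, 0], 0],
    [[-0.01, 0.001, 0], [0, 0, 0], 0],
    [[-0.006, 0.001, 0], [0, 0, 0], 0],
    [[-0.011, 0.001, 0.007], [0, 0, 0], 0],
    [[0, 0, 0], [0, 0, 0], 0],
  ],
)

```text
clock: 10.28
ee_pos: [0.6156, 0.1435, 0.1534]
tool_rot: [-2.842, 1.569, 0.177]
ft_force: [-0.2, 0.8, -0.7]
width: -0.0
```

```bash
python3 - <<'E'
from h import *
s=manip.sense();print(s['ee_pos'],s['ft_force'],s['joint_velocities'].round(2))
im,d=snap('side','d6');im2,d2=snap('scene','s6')
a=cv2.resize(im[170:300,210:370],None,fx=2.5,fy=2.5);b=cv2.resize(im2[150:280,310:470],None,fx=2.5,fy=2.5)
cv2.imwrite('pics/j6.png',np.hstack([a,b])[...,::-1])
E
```

```text
[0.61560743 0.14348893 0.15341549] [-0.24879467  0.84155906 -0.72688709] [-0.    0.03 -0.   -0.   -0.   -0.  ]
```

View pics/j6.png

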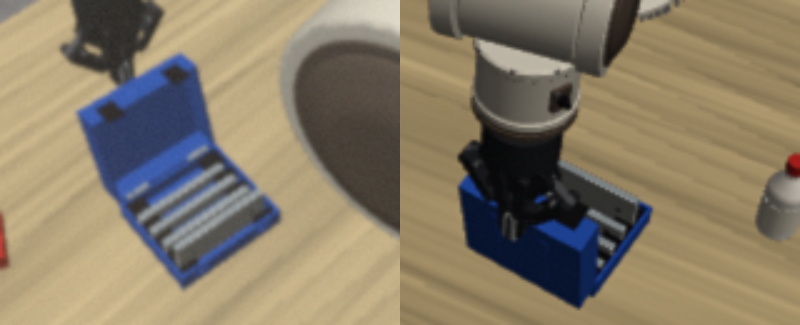

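The crops show the shut fingers just behind the lid's upper edge, near (120,80) on the left and (508,225) on the right. Carrying on along the arc with slightly less height.

Call:
step_arm(
  moves=[
    [[-0.012, 0.001, 0.002], [0, 0, 0], 0],
    [[-0.012, 0.001, 0.004], [0, 0, 0], 0],
    [[-0.0125, 0.002, 0.003], [0, 0, 0], 0],
    [[-0.013, 0.002, 0.002], [0, 0, 0], 0],
    [[-0.013, 0.002, 0.0], [0, 0, 0], 0],
    [[-0.013, 0.001, -0.001], [0, 0, 0], 0],
    [[-0.013, 0.002, -0.002], [0, 0, 0], 0],
    [[0, 0, 0], [0, 0, 0], 0],
  ],
)

```text
clock: 11.38
ee_pos: [0.5262, 0.1545, 0.1595]
tool_rot: [-0.14, 1.57, 2.879]
ft_force: [-0.2, 0.5, 0.7]
width: 0.0
```

```bash
cat > lid.py <<'E'
from h import *
import sys
s=manip.sense();print(s['ee_pos'],s['ft_force'])
th=np.radians(-7.);o=np.array([.4801,.1588]);A=np.array([[np.cos(th),np.sin(th)],[-np.sin(th),np.cos(th)]])
i,d=snap('scene',sys.argv[1]);D=cloud('scene',d)
b=i.astype(int);L=(D[...,:2]-o)@A.T;Z=D[...,2]
k=(b[...,2]>1.5*b[...,0])&(b[...,2]>40)&(abs(L[...,1])<.068)&(abs(L[...,1])>.03)&(L[...,0]>-.1)&(L[...,0]<.2)&(Z>.03)
q=np.c_[L[...,0][k],Z[k]];r=np.random.default_rng(0);best=(0,)
for _ in range(300):
    p1,p2=q[r.choice(len(q),2,0)];n=np.array([p2[1]-p1[1],p1[0]-p2[0]]);n=n/(np.linalg.norm(n)+1e-12)
    if n[0]<0:n=-n
    off=(np.array([.066,.026])@n);dd=p1@n-off
    if abs(dd-.036)>.005:continue
    c=(abs((q-p1)@n)<.0015).sum()
    if c>best[0]:best=(c,n,dd)
print(len(q),best,'theta deg',np.degrees(np.arctan2(best[1][0],best[1][1])))
E
python3 lid.py s7
```

```text
[0.52622481 0.15453139 0.1595492 ] [-0.21321757  0.52980336  0.68370496]
1313 (np.int64(644), array([0.85422385, 0.51990539]), np.float64(0.0363697806026885)) theta deg 58.67409438550664
```

The lid is following as planned, now at about 59°.

Call:
step_arm(
  moves=[
    [[-0.012, 0.0015, -0.002], [0, 0, 0], 0],
    [[-0.012, 0.0015, -0.005], [0, 0, 0], 0],
    [[-0.0115, 0.0014, -0.006], [0, 0, 0], 0],
    [[-0.011, 0.0013, -0.0075], [0, 0, 0], 0],
    [[-0.01, 0.001, -0.0085], [0, 0, 0], 0],
    [[-0.009, 0.001, -0.0095], [0, 0, 0], 0],
    [[-0.008, 0.001, -0.0105], [0, 0, 0], 0],
    [[-0.007, 0.001, -0.011], [0, 0, 0], 0],
    [[0, 0, 0], [0, 0, 0], 0],
  ],
)

```text
clock: 12.55
ee_pos: [0.446, 0.1638, 0.0987]
tool_rot: [0.381, 1.569, -2.884]
ft_force: [-0.2, -0.5, 1.0]
width: -0.004
```

```bash
python3 lid.py s8
```

```text
[0.44603912 0.16381646 0.09870871] [-0.22029971 -0.49128709  0.98249844]
1230 (np.int64(561), array([0.19115203, 0.98156044]), np.float64(0.03605914434930926)) theta deg 11.020023181170252
```

Call:
step_arm(
  moves=[
    [[-0.004, 0.0005, -0.009], [0, 0, 0], 0],
    [[-0.003, 0.0005, -0.008], [0, 0, 0], 0],
    [[-0.001, 0, -0.005], [0, 0, 0], 0],
    [[0, 0, -0.001], [0, 0, 0], 0],
    [[0, 0, 0], [0, 0, 0], 0],
    [[0, 0, 0], [0, 0, 0], 0],
  ],
)

```text
clock: 13.35
ee_pos: [0.4391, 0.1649, 0.0769]
tool_rot: [-2.892, 1.57, 0.126]
ft_force: [0.0, 0.2, 0.0]
width: 0.001
```

```bash
python3 lid.py s9
```

```text
[0.43908373 0.16487878 0.0768852 ] [0.02459464 0.23616591 0.01717101]
1134 (np.int64(553), array([0.00615476, 0.99998106]), np.float64(0.03575524755821882)) theta deg 0.3526437585190114
```

Call:
step_arm(
  moves=[
    [[0, 0, -0.001], [0, 0, 0], 0],
    [[0, 0, -0.001], [0, 0, 0], 0],
    [[0, 0, 0], [0, 0, 0], 0],
  ],
)

```text
clock: 13.78
ee_pos: [0.4391, 0.165, 0.0759]
tool_rot: [-2.789, 1.57, 0.229]
ft_force: [-8.3, -1.4, 20.9]
width: -0.001
```

Firm contact at 21 N. I'll hold briefly, then retract straight up and check.

Call:
step_arm(
  moves=[
    [[0, 0, 0], [0, 0, 0], 0],
    [[0, 0, 0], [0, 0, 0], 0],
    [[0, 0, 0.005], [0, 0, 0], 0],
    [[0, 0, 0.03], [0, 0, 0], 0],
    [[0, 0, 0.05], [0, 0, 0], 0],
    [[0, 0, 0.05], [0, 0, 0], 0],
    [[0, 0, 0], [0, 0, 0], 0],
    [[0, 0, 0], [0, 0, 0], 0],
  ],
)

```text
clock: 14.78
ee_pos: [0.4387, 0.1649, 0.2094]
tool_rot: [-0.101, 1.571, 2.918]
ft_force: [-0.8, 0.5, -0.8]
width: -0.001
```

```bash
python3 lid.py s10; python3 - <<'E'
from h import *
i,d=snap('side','d10');i2=cv2.imread('pics/s10.png')[...,::-1]
a=cv2.resize(i[190:300,220:350],None,fx=3,fy=3);b=cv2.resize(i2[185:295,310:440],None,fx=3,fy=3)
cv2.imwrite('pics/j10.png',np.hstack([a,b])[...,::-1])
th=np.radians(-7.);o=np.array([.4801,.1588]);A=np.array([[np.cos(th),np.sin(th)],[-np.sin(th),np.cos(th)]])
D=cloud('side',d);L=(D[...,:2]-o)@A.T;k=(abs(L[...,1])<.06)&(abs(L[...,0])<.055)&(abs(D[...,2]-.062)<.012)
print(k.sum(),np.polyfit(L[...,0][k],D[...,2][k],1))
E
```

```text
[0.43874218 0.16488152 0.20938665] [-0.77332679  0.46338312 -0.81755815]
1147 (np.int64(550), array([0.00180756, 0.99999837]), np.float64(0.036148701383872446)) theta deg 0.1035653988002069
1214 [0.00055723 0.0604099 ]
```

View pics/j10.png

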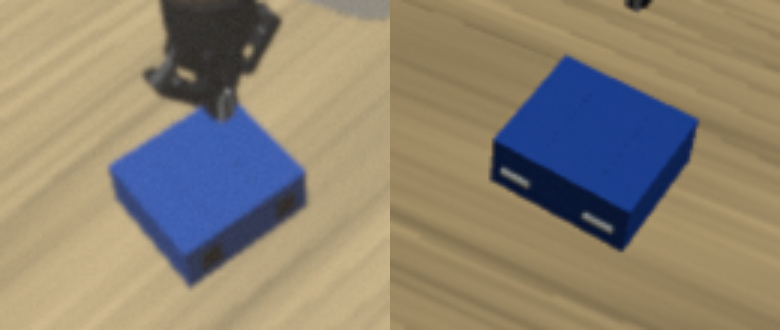

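The crops show the case fully shut from both sides, with no gap at the rims: top corners near (110,170) and (305,175) on the left, hinges at (515,178) and (597,222) on the right. Lid angle is about 0.002 rad and the arm is clear. Handing in.

```bash
python3 -c "
from station import manip
print(manip.sign_off())"
```

```text
the job is handed in; nothing more can be done
None
```

The parallel is back in the empty slot and the case is closed. I handed the job in at about 15 s of the 51 s allowed; sign-off gives no verdict.

- **Parallel:** I lowered it until it pressed on the slot floor with about 20 N, still held, then released it. After release its top measured 53.4 mm above the bench (53 expected). It was 0.6 mm off across the slot, 0.2 mm off along it and about 0.3° out of line.
- **Lid:** I swung it over from behind at under 1 rad/s and pressed it down with 21 N. After I lifted the arm away, the lid measured about 0.002 rad from the scene camera and 0.0006 rad from the side camera, and no gap showed in either view.
- **Other objects:** I kept the arm clear of the bearing, cartons and oil bottle. I did not measure their positions again at the end. The stored parallels were last seen in their slots before the lid closed.

No check failed. The only mismatch was the side camera reading the lid top at 60.4 mm instead of 62, which is within the 2 mm calibration error.

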